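Feed a jar onto the check-weigher

TASK

The jar feeder is still set too short for this jar: lift its stop bar out of the notches it is in, move it one notch along, further from the plunger, and drop it fully down into that next pair of notches. Then push the plunger all the way in to its stop, so that it feeds the jar onto the weigh plate, and let it spring fully back out. Keep the jar upright and leave the other ware on the bench where it stands.

Things in the scene. Friction and masses are not known exactly. Their poses are not given: they have to be found in the camera images.
- feeder: Jar feeder, fixed to the bench: white base 150 x 335 x 10 mm, two parallel steel rails along its y, 10 mm thick, 72 mm apart inside, tops 60 mm above the bench. Origin on the bench under the track's centre line; +y is the feed direction (plunger at the -y end), z up; yaw within 0.35 rad of 0. A readout box 38 mm high stands at x = 112 mm; a rod guide 70 mm high at y = -102 mm.
- next_notch (a point): Midway between the rails, at floor height (34 mm above the bench) of the middle pair of notches, where the stop bar must go. Axes as the feeder's. Each rail has three notches, opposite each other, at feeder y = 22, 66 (this one) and 110 mm, each 20 mm wide with rounded mouths and a flat floor.
- weigh_plate (a point): Centre of the dark square weigh plate (66 x 70 mm) that lies flush in the track floor, 10 mm above the bench, at feeder y = 23 mm. Axes as the feeder's.
- stop_bar: Loose aluminium bar lying across both rails, 0.22 kg: 130 mm long (x), 14 mm thick (y, along the track), 44 mm high, with a 50 mm long, 14 mm thick grip tab in its middle rising to 86 mm above its underside. Origin: centre of underside. Starts in the notches nearest the plunger (feeder y = 22 mm), underside 34 mm above the bench; there it blocks the jar and so the plunger's full stroke.
- plunger (a joint): Travel of the sprung plunger along the feeder's +y, in m: 0 fully out (where its spring returns it), 0.070 pushed in against its stop. The spring takes about 4 N to start and 11 N at the stop.
- push_face (a point): Centre of the outer (-y) face of the plunger's grey upright paddle, pushed towards the feeder's +y; moves with the plunger. The paddle is 50 mm wide (x), 12 mm thick (y), 16 to 104 mm above the bench; this point is 60 mm above the bench, at rest at feeder y = -196 mm.
- jar: Capped jar, 64 mm diameter, 70 mm high, about 0.25 kg, standing upright on the track floor (10 mm above the bench) between the plunger's pusher plate and the stop bar. Origin: centre of its underside. A full stroke of the plunger takes it to about feeder y = 22 mm.
- tall_bottle: Bystander: capped bottle, 56 mm diameter, 125 mm high, standing loose beside the feeder on the side away from the robot. Origin: centre of its underside.
- squat_jar: Bystander: capped jar, 68 mm diameter, 80 mm high, standing loose on the bench beyond the far end of the feeder. Origin: centre of its underside.
- beaker: Bystander: steel cup, 80 mm diameter, 95 mm high, standing loose beside the feeder on the robot's side. Origin: centre of its underside.
- brush: Bystander: hand brush, 170 mm long, lying loose on the bench at the right. Origin: centre of its underside.
- funnel: Bystander: steel funnel standing loose, mouth down, at the left of the bench, 96 mm diameter, 85 mm high. Origin: centre of its underside.
Mind the look-alikes: they are no part of the job. What is meant by the stop_bar is not green, and is the larger of those in its own colour.

How it is judged:
By the outcome, as a careful person would: the job done as asked, in the order asked, and still so for the second after the job is handed in, with the robot touching nothing.
It also fails if it takes over 53 s, if anything falls off the work surface, if the arm or the gripper's body presses on something with over 40 N, if the wrist force passes 120 N, or if a joint passes its speed limit or range.

ROBOT

A 6-joint arm with a two-finger parallel gripper is mounted at the origin on the work surface. World frame = base frame: x ahead of the robot, y to its left, z up, the work surface at z = 0. Lengths are in m, angles in rad, forces in N, time in s.
With the tool pointing down it reaches from about 0.275 to 1 m from the base axis. Payload 8.4 kg.
Tool frame: the origin (TCP) lies on the centre line of the jaws, within the pads' length; the fingertips stand 17 mm ahead of it and the grasp point (between the pads) lies 2 mm behind it (bot.tcp_to_tips is the y of the fingertips in the tool frame, in m); y points along the fingers, z is the direction in which the jaws open and shut, and the axes are right-handed (so a half turn about y gives the same grasp; the last joint's range is limited). The gripper opens to 85 mm and grips with 20 to 120 N. Pads are 22 mm wide; open, the fingers measure 114 mm over their backs; the gripper's body (76 mm by 85 mm) begins 54 mm behind the grasp point. The pads swing forward as they close: fully open they stand 13 mm farther back than shut.
Start: joints at [1.195, 0.353, 1.633, -0, 1.155, -0.002], TCP at [0.228, 0.582, 0.209] pointing down, gripper open.
Joint ranges: [-2.63, 2.63], [-0.92, 2.1], [0.06, 2.66], [-1.3, 4.44], [0, 2.69], [-3.02, 3.02]. Speed limits (rad/s): [2.22, 2.22, 2.79, 3.14, 3.14, 3.14].

INTERFACE

Orientations are given as a unit quaternion [x, y, z, w].
In Python, from workcell import bot, hand, kinematics, get_obs, vision, hand_in gives the robot as it stands. The module is installed in compiled form; this text tells all that it offers. Calls block until the motion is done:
- bot.reach(position, orientation): joint-space move of the TCP to a pose.
- bot.servo_line(position, ori=None, velocity=0.15): straight line of the TCP; ori=None keeps the orientation; velocity is the mean speed in m/s.
- bot.goto_joints(angles): joint-space move.
- hand.move_gripper(opening, strength=None): finger opening in m; strength is the grip in N (None keeps the last); returns when the fingers have stopped.
- bot.dwell(seconds).
- kinematics.solve_ik(position, orientation): joint angles nearest the present ones, or None.
- get_obs(): the state.
- vision.read_camera(name): name is "side" or "top" or "wrist"; returns a dict with "frame" (480x640x3 uint8, red, green, blue), "intrinsics" (3x3 intrinsics, pixels), "view" (4x4, takes a point from world to camera coordinates). Camera axes: x right, y down, z forward; pixel columns grow to the right and rows downward; lengths in m; the calibration is good to about 2 mm. The wrist camera is an equidistant fisheye: a pixel r from the principal point sees the ray r / f radians off the axis. A picture is of the moment at which its call begins. There is no depth.
A pose or a line that the arm cannot do raises bot.IKError and nothing moves.
- hand_in(): hands the job in, once; it reports no verdict.
The state is a dict: "time_s": time; "joint_pos": joint angles; "joint_vel": joint speeds; "joint_efforts": joint torques, N m; "position": TCP position; "orientation": TCP orientation; "wrist_force": force on the tool from outside, world axes, zero at the start; "ft_torque": the same for the moment, N m; "gripper_width": finger opening in m.
Only numpy, scipy, OpenCV 4.12 (cv2) and the standard library are available. Lean on these libraries where they do the work, as an engineer would, in place of code of your own. Each camera call takes 0.05 s, during which the arm holds its last target.

## Working session

There is one attempt and no reset: what is moved stays moved. The work goes in short steps, each a Python script; the robot and the scene stay as the last script left them, time stands still between calls to the robot, and variables do not carry over. Pictures are saved under pics/ and viewed, and the job is handed in when it is done.

```bash
mkdir -p pics; ls; python3 - <<'E'
from workcell import bot, hand, kinematics, get_obs, vision
import cv2,numpy as np
for n in ("side","top","wrist"):
    c=vision.read_camera(n); cv2.imwrite(f"pics/{n}0.png",c["frame"][:,:,::-1]); print(n,np.round(c["intrinsics"],1).tolist(),np.round(c["view"],3).tolist())
    np.savez(f"{n}0.npz",**c)
o=get_obs(); print({k:np.round(v,3) for k,v in o.items()}, bot.tcp_to_tips)
E
```

```text
pics
side [[441.4, 0.0, 320.4], [0.0, 441.4, 239.3], [0.0, 0.0, 1.0]] [[0.695, -0.719, 0.018, -0.371], [-0.385, -0.393, -0.835, 0.289], [0.607, 0.573, -0.55, 0.8], [0.0, 0.0, 0.0, 1.0]]
top [[470.8, 0.0, 324.8], [0.0, 470.8, 241.1], [0.0, 0.0, 1.0]] [[0.012, -1.0, 0.019, -0.009], [-0.993, -0.014, -0.115, 0.557], [0.115, -0.018, -0.993, 1.347], [0.0, 0.0, 0.0, 1.0]]
wrist [[371.6, 0.0, 315.7], [0.0, 371.6, 248.6], [0.0, 0.0, 1.0]] [[0.365, 0.931, -0.002, -0.623], [0.88, -0.344, 0.327, -0.042], [0.304, -0.122, -0.945, 0.383], [0.0, 0.0, 0.0, 1.0]]
{'time_s': np.float64(0.15), 'joint_pos': array([ 1.195,  0.354,  1.634, -0.   ,  1.155, -0.002]), 'joint_vel': array([ 0.   , -0.003, -0.003, -0.002, -0.   , -0.001]), 'joint_efforts': array([ 0.0000e+00, -6.0564e+01, -3.4234e+01, -0.0000e+00,  6.0000e-03,
        0.0000e+00]), 'position': array([0.228, 0.581, 0.208]), 'orientation': array([ 0.695, -0.131,  0.131, -0.694]), 'wrist_force': array([ 0.19 ,  0.189, -0.004]), 'ft_torque': array([-0.03 ,  0.024,  0.028]), 'gripper_width': np.float64(0.085)} 0.017
```

View pics/top0.png

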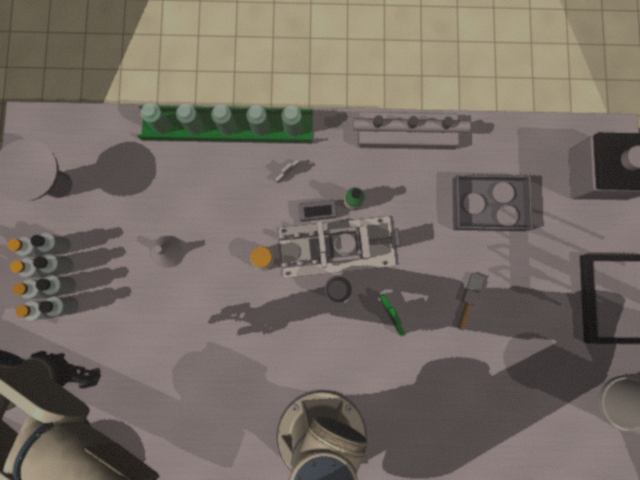

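View pics/side0.png

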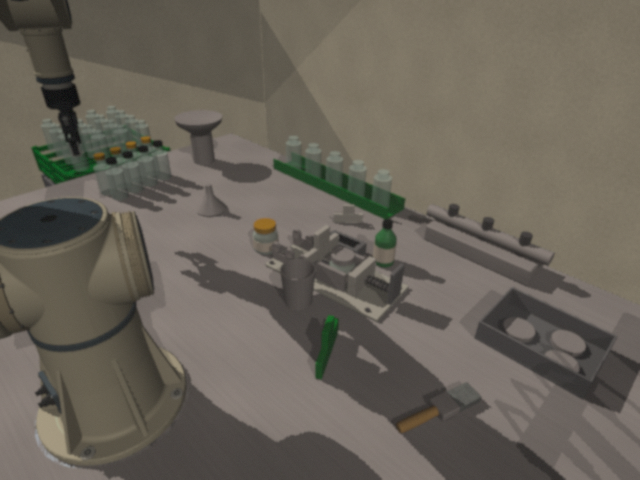

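The top view shows the feeder around (340,245), with its far end and the orange squat jar at left (261,257) and the plunger at right (397,238). The bottle is at (355,197) and the beaker at (338,290). I'll zoom in on both views.

```bash
python3 - <<'E'
import cv2,numpy as np
def z(n,x0,y0,x1,y1,s):
    f=np.load(f"{n}0.npz")["frame"][y0:y1,x0:x1,::-1]
    f=cv2.resize(f,None,fx=s,fy=s,interpolation=cv2.INTER_CUBIC); f=cv2.convertScaleAbs(f,alpha=1.4,beta=15)
    for x in range((x0//20+1)*20,x1,20): cv2.putText(f,str(x),((x-x0)*s-10,10),0,.35,(0,0,255)); cv2.line(f,((x-x0)*s,12),((x-x0)*s,20),(0,0,255))
    for y in range((y0//20+1)*20,y1,20): cv2.putText(f,str(y),(0,(y-y0)*s+4),0,.35,(0,0,255)); cv2.line(f,(26,(y-y0)*s),(34,(y-y0)*s),(0,0,255))
    cv2.imwrite(f"pics/{n}z.png",f)
z("top",240,180,420,310,4); z("side",230,190,430,340,4)
E
```

```text
(no output)
```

View pics/topz.png

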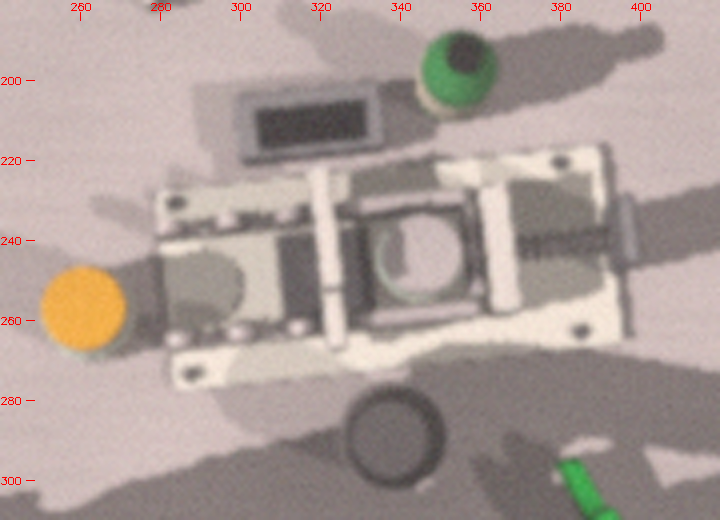

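View pics/sidez.png

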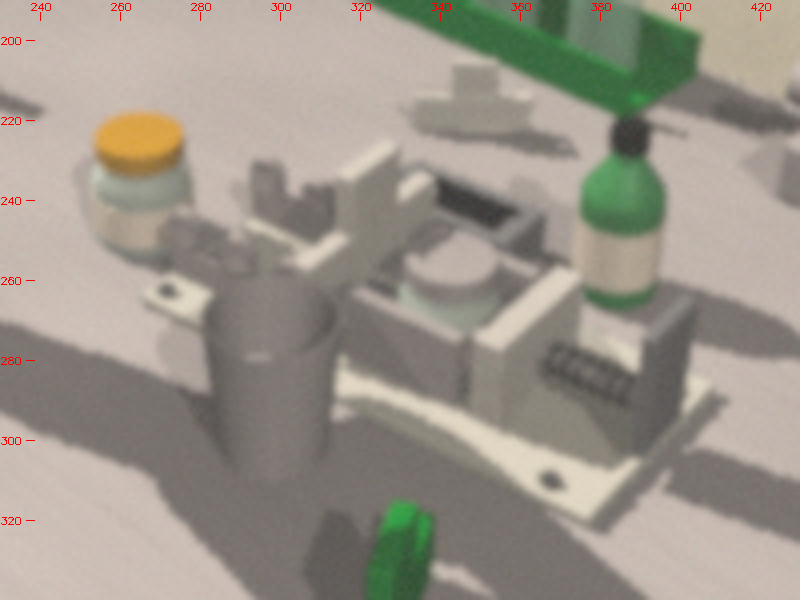

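The bar lies across the rails at columns 319–325, rows 221–267 in the top view. The rod guide is at (363,226)–(367,257) and the paddle at (395,237). Next, a first pose estimate from these points.

```bash
cat > h.py <<'E'
import numpy as np,cv2
def ray(c,uv):
    K=c["intrinsics"];V=c["view"];R=V[:3,:3];t=V[:3,3]
    uv=np.asarray(uv,float); d=np.linalg.inv(K)@np.r_[uv,1]
    if c.get("fish",False):
        x,y=(uv-K[:2,2])/K[0,0]; th=np.hypot(x,y); s=np.sinc(th/np.pi) ; d=np.array([x*s,y*s,np.cos(th)])
    return -R.T@t, R.T@d
def onz(c,uv,z):
    o,d=ray(c,uv); return o+d*(z-o[2])/d[2]
def proj(c,P):
    K=c["intrinsics"];V=c["view"];p=V[:3,:3]@np.asarray(P)+V[:3,3]
    if c.get("fish",False):
        r=np.hypot(p[0],p[1]);th=np.arctan2(r,p[2]);return K[:2,2]+K[0,0]*th*p[:2]/max(r,1e-9)
    return (K@p)[:2]/p[2]
E
python3 - <<'E'
from h import *
c=dict(np.load("top0.npz"))
g=lambda u,v,z:onz(c,(240+u/4,180+v/4),z)[:2].round(4)
print("bar end far",g(319,170,.078),"near",g(337,348,.078))
print("tab?",g(330,265,.12))
print("guide",g(493,188,.07),g(507,308,.07))
print("base corners",[g(*p,.01) for p in[(158,190),(178,388),(628,338),(604,146)]])
print("paddle",g(626,232,.104), "beaker",g(395,437,.095),"bottle",g(465,55,.125),"squat",g(83,308,.08))
P=np.array([g(*p,.01) for p in[(158,190),(178,388),(628,338),(604,146)]])
print(np.linalg.norm(P-np.roll(P,-1,0),axis=1))
E
```

```text
bar end far [0.6046 0.0141] near [ 4.781e-01 -2.000e-04]
tab? [0.5323 0.006 ]
guide [ 0.5946 -0.1107] [ 0.5086 -0.1209]
base corners [array([0.5983, 0.1335]), array([0.4512, 0.1154]), array([ 0.4925, -0.2174]), array([ 0.6366, -0.2002])]
paddle [ 0.56   -0.2002] beaker [ 0.416  -0.0408] bottle [ 0.6792 -0.0856] squat [0.5038 0.1786]
[0.14820938 0.33535284 0.14512288 0.33589073]
```

Initial estimate: yaw ≈ 0.118 and bar centre ≈ (0.541, 0.007). I'll move above it for a wrist view.

```bash
cat >> h.py <<'E'
from scipy.spatial.transform import Rotation as Rn
def quat(yaw,flip=1,tilt=0):
    fy=np.array([-np.sin(yaw),np.cos(yaw),0])*flip; y=np.array([0,0,-1.]); x=np.cross(y,fy)
    return Rn.from_matrix(np.c_[x,y,fy]).as_quat()
E
python3 - <<'E'
from workcell import bot, hand, kinematics, get_obs, vision
from h import *
p=[0.535,0.0,0.33]
qs=[quat(.118,f) for f in (1,-1)]
J=[kinematics.solve_ik(p,q) for q in qs]
for j in J: print(None if j is None else np.round(j,2))
j0=np.array(get_obs()["joint_pos"]); i=int(np.argmin([9 if j is None else abs(np.array(j)-j0).max() for j in J]))
print("flip idx",i)
bot.reach(p,qs[i]); bot.dwell(.3)
c=vision.read_camera("wrist"); np.savez("wrist1.npz",fish=True,**c); cv2.imwrite("pics/wrist1.png",c["frame"][:,:,::-1])
c=vision.read_camera("top"); np.savez("top1.npz",**c)
o=get_obs(); print(o["time_s"],o["position"],np.round(o["wrist_force"],2))
E
```

```text
[-0.    0.11  1.67 -0.    1.35 -1.69]
[-0.    0.11  1.67  0.    1.35  1.45]
flip idx 1
2.9333 [5.35009324e-01 1.66876979e-04 3.29975092e-01] [ 0.76  0.07 -0.19]
```

View pics/wrist1.png

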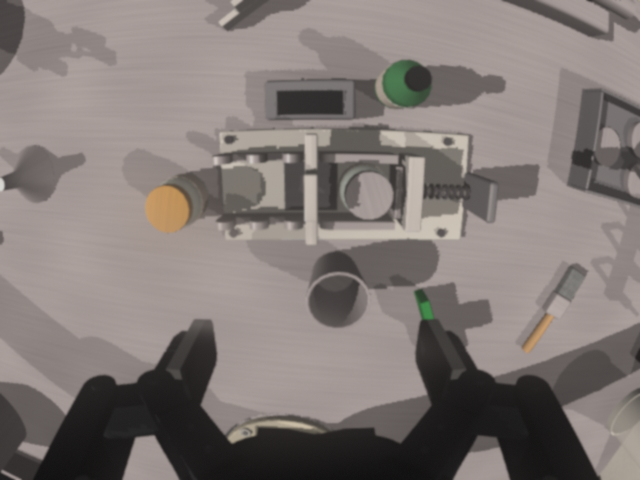

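The wrist view shows the bar at column 311, rows 133–243, the jar cap at (368,193) and the paddle at (483,198). I'll zoom in to measure.

```bash
python3 - <<'E'
import cv2,numpy as np
def z(n,o,x0,y0,x1,y1,s):
    f=np.load(n)["frame"][y0:y1,x0:x1,::-1]
    f=cv2.resize(f,None,fx=s,fy=s,interpolation=cv2.INTER_CUBIC); f=cv2.convertScaleAbs(f,alpha=1.4,beta=15)
    for x in range((x0//10+1)*10,x1,10): cv2.putText(f,str(x),((x-x0)*s-10,10),0,.35,(0,0,255)); cv2.line(f,((x-x0)*s,12),((x-x0)*s,20),(0,0,255))
    for y in range((y0//10+1)*10,y1,10): cv2.putText(f,str(y),(0,(y-y0)*s+4),0,.35,(0,0,255)); cv2.line(f,(26,(y-y0)*s),(34,(y-y0)*s),(0,0,255))
    cv2.imwrite(f"pics/{o}.png",f)
z("wrist1.npz","w1a",210,125,350,245,5);z("wrist1.npz","w1b",350,125,505,245,5)
E
```

```text
(no output)
```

View pics/w1a.png

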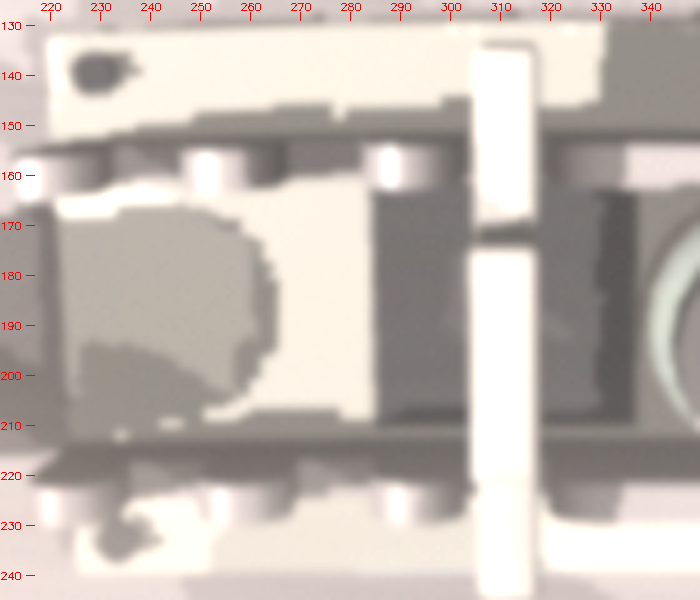

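View pics/w1b.png

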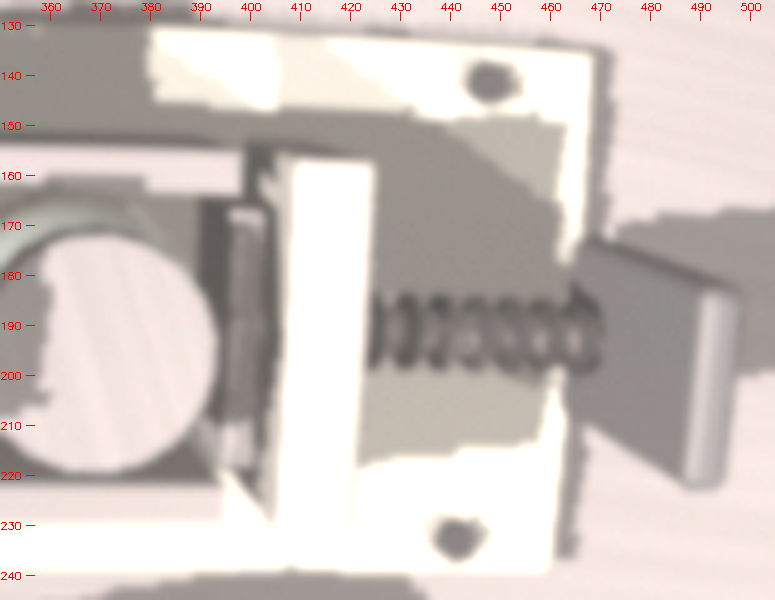

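```bash
python3 - <<'E'
from h import *
c=dict(np.load("wrist1.npz"))
A=lambda u,v,z:onz(c,(210+u/5,125+v/5),z)
B=lambda u,v,z:onz(c,(350+u/5,125+v/5),z)
print("cam",ray(c,(0,0))[0])
f=A(506,48,.078);n=A(506,594,.078);print("bar ends",f,n,(f+n)/2,np.linalg.norm(f-n),"yaw",np.arctan2((f-n)[1],(f-n)[0]))
f2=A(503,247,.12);n2=A(503,481,.12);print("tab",f2,n2,(f2+n2)/2,np.linalg.norm(f2-n2))
ths=A(468,360,.12)-A(537,360,.12);print("tab thick",ths)
g=[B(292,160,.07),B(374,162,.07),B(276,530,.07)];print("guide",g)
P=[A(50,38,.01),B(593,50,.01),B(552,570,.01)];print("base",[p.round(4) for p in P]); d=P[0]-P[1];print("yaw base",np.arctan2(-d[0],d[1]),np.linalg.norm(d),np.linalg.norm(P[1]-P[2]))
p1=B(738,290/1,.104);p0=B(722,488,.104);p1=B(738,292,.104);print("paddle outer",p1,p0,np.linalg.norm(p1-p0))
for z,u,v in((.08,368+0,193),): print("jar",onz(c,(368.5,195.5),.08))
print("squat",onz(c,(168,208),.08),"beaker rim",onz(c,(338,297),.095),"bottle",onz(c,(417,78),.125))
E
```

```text
cam [0.61746356 0.00979839 0.49553648]
bar ends [0.60555458 0.01292142 0.078     ] [ 0.47891895 -0.00188789  0.078     ] [0.54223677 0.00551676 0.078     ] 0.12749862375366083 yaw 0.1164154787990801
tab [0.56643706 0.00847366 0.12      ] [0.51750884 0.00277947 0.12      ] [0.54197295 0.00562657 0.12      ] 0.049258438989816085
tab thick [-0.00166318  0.01407504  0.        ]
guide [array([ 0.59535093, -0.10171918,  0.07      ]), array([ 0.59814065, -0.12159421,  0.07      ]), array([ 0.50623603, -0.11368476,  0.07      ])]
base [array([0.5953, 0.1331, 0.01  ]), array([ 0.6372, -0.1979,  0.01  ]), array([ 0.4895, -0.2166,  0.01  ])]
yaw base 0.1259848818251526 0.33365760133499134 0.14892391535911534
paddle outer [ 0.58625588 -0.20531271  0.104     ] [ 0.53984722 -0.21260277  0.104     ] 0.04697774113419191
jar [ 0.54518277 -0.06007797  0.08      ]
squat [0.50462898 0.17527667 0.08      ] beaker rim [ 0.42138658 -0.04115551  0.095     ] bottle [ 0.67985997 -0.08451561  0.125     ]
```

```bash
python3 - <<'E'
from h import *
c=dict(np.load("wrist1.npz"))
A=lambda u,v,z:onz(c,(210+u/5,125+v/5),z)
yaw=.119;R=np.array([[np.cos(yaw),np.sin(yaw)],[-np.sin(yaw),np.cos(yaw)]])
b=np.array([.5420,.0056])
for n,p in dict(plateL=A(374,300,.01),plateR=A(635,300,.01),n1=A(390,165,.06),n2=A(206,170,.06),n3=A(28,180,.06),m1=A(397,503,.06),m2=A(222,503,.06),m3=A(55,503,.06)).items(): print(n,(R@(p[:2]-b)*1000).round(1))
E
```

```text
plateL [-4.3 35.5]
plateR [ -4.4 -33.4]
n1 [36.1 27. ]
n2 [35.8 70.6]
n3 [ 34.9 114.2]
m1 [-46.1  26.7]
m2 [-45.9  69.9]
m3 [-45.5 112.3]
```

The bar sits at feeder y ≈ 21.95, about 4.5 mm off centre in x. The yaw is ≈ 0.119. Grasping now.

```bash
python3 - <<'E'
from workcell import bot, hand, kinematics, get_obs, vision
from h import *
yaw=.118;q=quat(yaw,-1)
b=np.array([.5420,.0056])
hand.move_gripper(.045,40)
bot.reach([*b,.18],q)
bot.servo_line([*b,.103],q,.12)
print("w",get_obs()["wrist_force"].round(2))
hand.move_gripper(0.0,45)
o=get_obs();print(o["time_s"],o["gripper_width"],o["position"].round(4),o["wrist_force"].round(2))
bot.servo_line([*b,.141],q,.08)
o=get_obs();print(o["time_s"],o["gripper_width"],o["position"].round(4),o["wrist_force"].round(2))
for n in("wrist","side"):
    c=vision.read_camera(n); np.savez(n+"2.npz",fish=n=="wrist",**c); cv2.imwrite(f"pics/{n}2.png",cv2.resize(c["frame"][:,:,::-1][100:350,150:450] ,None,fx=2.4,fy=2.4))
E
```

```text
w [-0.02 -0.04 -0.2 ]
5.35 0.00015879091349219195 [0.542  0.0056 0.1031] [-0.21  0.45  0.03]
5.975 -1.5117523801180857e-05 [0.5419 0.0056 0.1411] [-0.43 -0.2  -0.45]
```

View pics/side2.png

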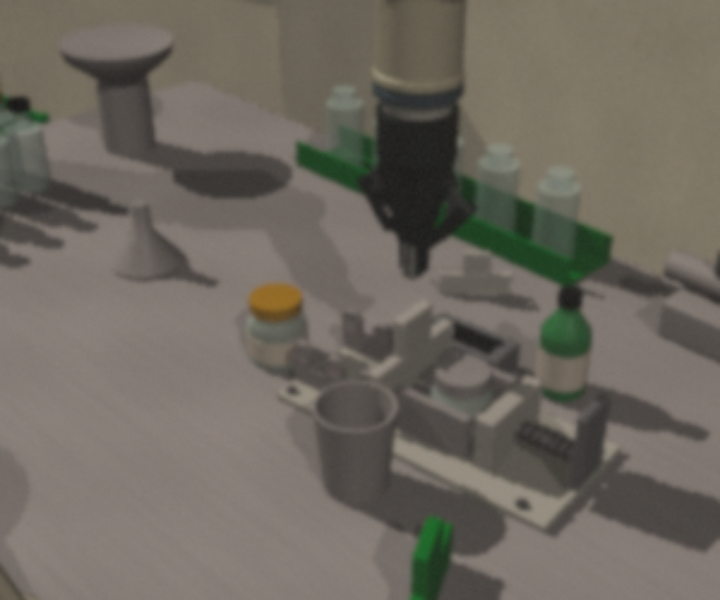

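View pics/wrist2.png

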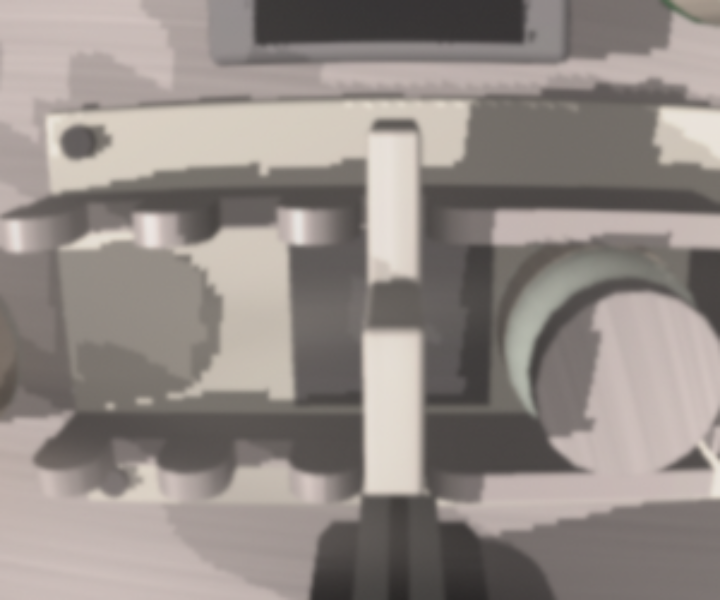

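The bar is still in place and the gripper closed on nothing. I'll check the geometry across the views.

```bash
python3 - <<'E'
from h import *
from workcell import get_obs,vision
s=dict(np.load("side2.npz"));s["fish"]=False
w=dict(np.load("wrist2.npz"));t=dict(np.load("top1.npz"))
tip=[.542,.0056,.124]
print("tip in side",proj(s,tip),"seen",(150+412/2.4,100+275/2.4))
print("tip wrist",proj(w,tip))
for p in ([.542,.0056,.12],[.542,.0056,.078],[.542,.0056,.034],[.605,.013,.078],[.479,-.002,.078]): print(p,"side",proj(s,p).round(1),"top",proj(t,p).round(1),"wrist",proj(w,p).round(1))
print(get_obs()["orientation"],s["view"].round(3).tolist())
E
```

```text
tip in side [322.02230353 228.54090756] seen (321.6666666666667, 214.58333333333334)
tip wrist [314.60629944 282.79437764]
[0.542, 0.0056, 0.12] side [322.  229.9] top [322.7 242.7] wrist [314.6 279.8]
[0.542, 0.0056, 0.078] side [321.7 244.4] top [322.5 244.4] wrist [314.7 253.7]
[0.542, 0.0056, 0.034] side [321.3 258.8] top [322.2 246. ] wrist [314.8 234.2]
[0.605, 0.013, 0.078] side [336.6 233.6] top [320.1 222.4] wrist [314.8 156.1]
[0.479, -0.002, 0.078] side [305.6 256.1] top [324.9 266.7] wrist [314.9 336.1]
[-0.04199989  0.70589178 -0.70585936  0.04141686] [[0.695, -0.719, 0.018, -0.371], [-0.385, -0.393, -0.835, 0.289], [0.607, 0.573, -0.55, 0.8], [0.0, 0.0, 0.0, 1.0]]
```

```bash
python3 - <<'E'
from h import *
f=np.load("wrist2.npz")["frame"][:,:,::-1]; cv2.imwrite("pics/w2full.png",f)
f=np.load("side2.npz")["frame"][:,:,::-1][180:330,240:440]; cv2.imwrite("pics/s2z.png",cv2.convertScaleAbs(cv2.resize(f,None,fx=4,fy=4,interpolation=cv2.INTER_CUBIC),alpha=1.4,beta=15))
E
```

```text
(no output)
```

View pics/w2full.png

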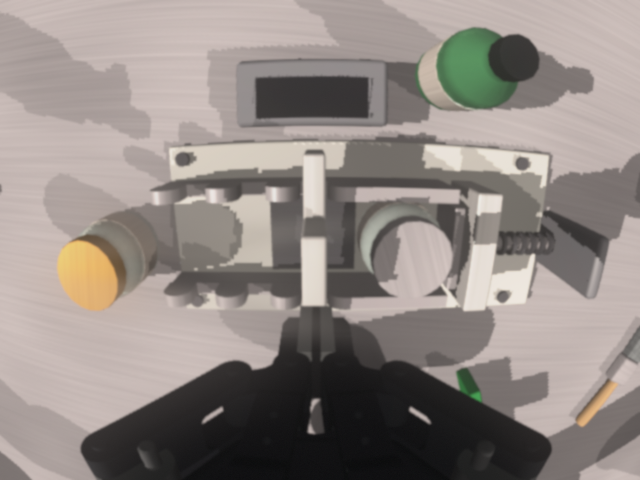

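View pics/s2z.png

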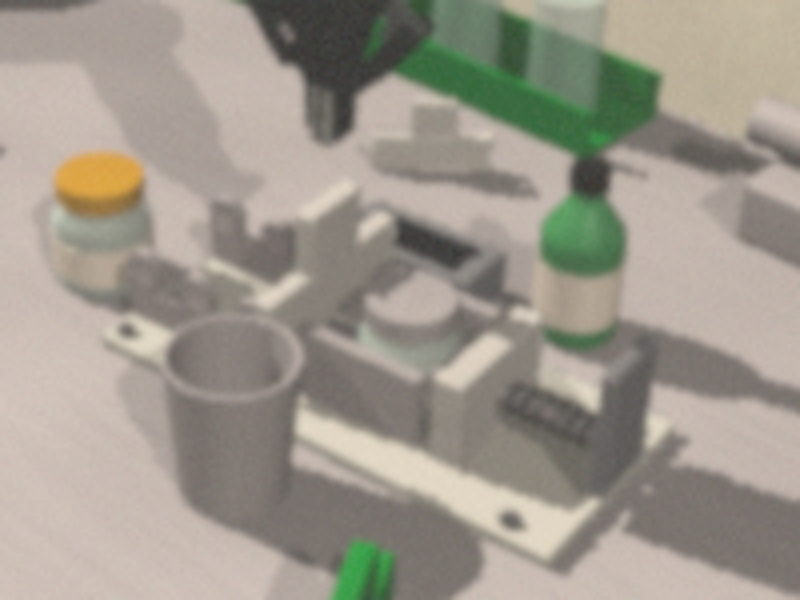

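```bash
python3 - <<'E'
from h import *
s=dict(np.load("side2.npz"));s["fish"]=False
w=dict(np.load("wrist2.npz"))
for z in (.124,.14,.15,.16,.17): print(z,"side ctr",proj(s,[.542,.0056,z]).round(1),"wrist ctr, far edge",proj(w,[.542,.0056,z]).round(1),proj(w,[.553,.007,z]).round(1))
s0=dict(np.load("side0.npz"))
for z in (.192,.205,.22,.24): print(z,proj(s0,[.228,.582,z]).round(1))
f=s0["frame"][:,:,::-1][90:190,20:140]; cv2.imwrite("pics/s0g.png",cv2.convertScaleAbs(cv2.resize(f,None,fx=5,fy=5,interpolation=cv2.INTER_CUBIC),alpha=1.6,beta=20))
f=w["frame"][:,:,::-1][270:400,240:400]; cv2.imwrite("pics/w2g.png",cv2.convertScaleAbs(cv2.resize(f,None,fx=4,fy=4,interpolation=cv2.INTER_CUBIC),alpha=2,beta=30))
E
```

```text
0.124 side ctr [322.  228.5] wrist ctr, far edge [314.6 282.8] [314.4 263.7]
0.14 side ctr [322.2 222.9] wrist ctr, far edge [314.6 296. ] [314.3 275.6]
0.15 side ctr [322.2 219.3] wrist ctr, far edge [314.5 305.3] [314.3 284.2]
0.16 side ctr [322.3 215.6] wrist ctr, far edge [314.5 315.6] [314.2 293.6]
0.17 side ctr [322.4 212. ] wrist ctr, far edge [314.4 327.1] [314.2 304.2]
0.192 [ 82.9 168.1]
0.205 [ 81.5 163.5]
0.22 [ 79.9 158.2]
0.24 [ 77.8 150.9]
```

View pics/s0g.png

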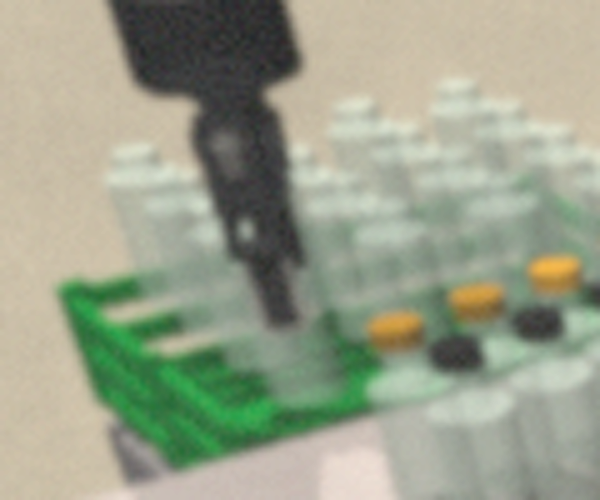

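View pics/w2g.png

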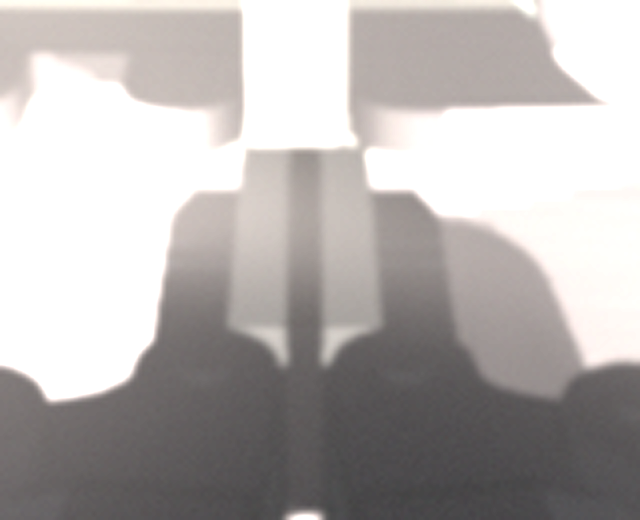

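Both views put the closed fingertips about 24 mm above the reported TCP, where the text says 17 mm below it. In the side view they are at row 214.5 (z ≈ 0.163), and the wrist view agrees. The bar itself projects where expected. So the fingers closed just above the tab. I'll descend in steps and check again.

```bash
python3 - <<'E'
from workcell import bot, hand, kinematics, get_obs, vision
from h import *
yaw=.118;q=quat(yaw,-1)
b=np.array([.5420,.0056])
hand.move_gripper(.036,40)
bot.servo_line([*b,.083],q,.12)
o=get_obs();print(o["time_s"],o["gripper_width"],o["position"].round(4),o["wrist_force"].round(2))
for n in("wrist","side"):
    c=vision.read_camera(n); np.savez(n+"3.npz",fish=n=="wrist",**c)
f=np.load("side3.npz")["frame"][:,:,::-1][180:330,240:440]; a=cv2.convertScaleAbs(cv2.resize(f,(800,600),interpolation=cv2.INTER_CUBIC),alpha=1.4,beta=15); cv2.imwrite("pics/s3z.png",a)
f=np.load("wrist3.npz")["frame"][:,:,::-1][200:350,220:420]; cv2.imwrite("pics/w3z.png",cv2.convertScaleAbs(cv2.resize(f,(800,600),interpolation=cv2.INTER_CUBIC),alpha=1.6,beta=15))
E
```

```text
7.1417 0.03575402761850134 [0.5423 0.0056 0.0832] [ 0.3  -0.35  0.5 ]
```

View pics/s3z.png

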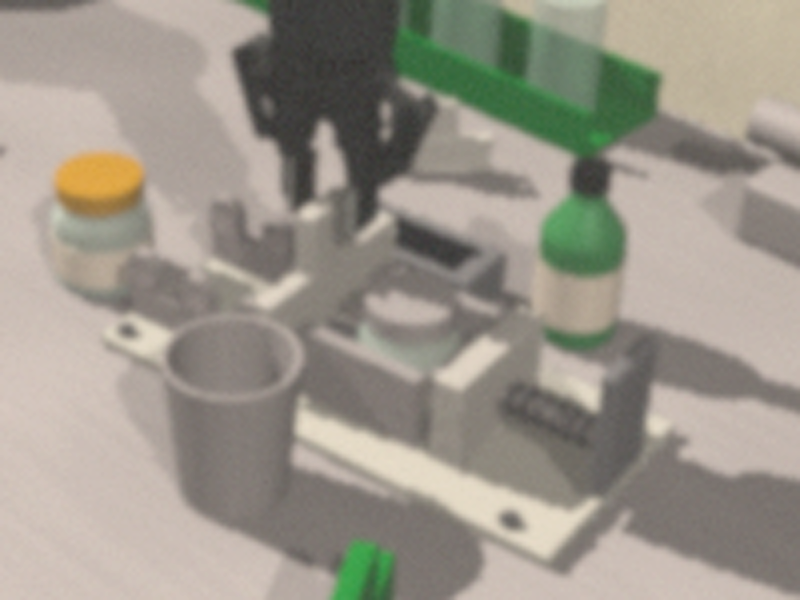

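View pics/w3z.png

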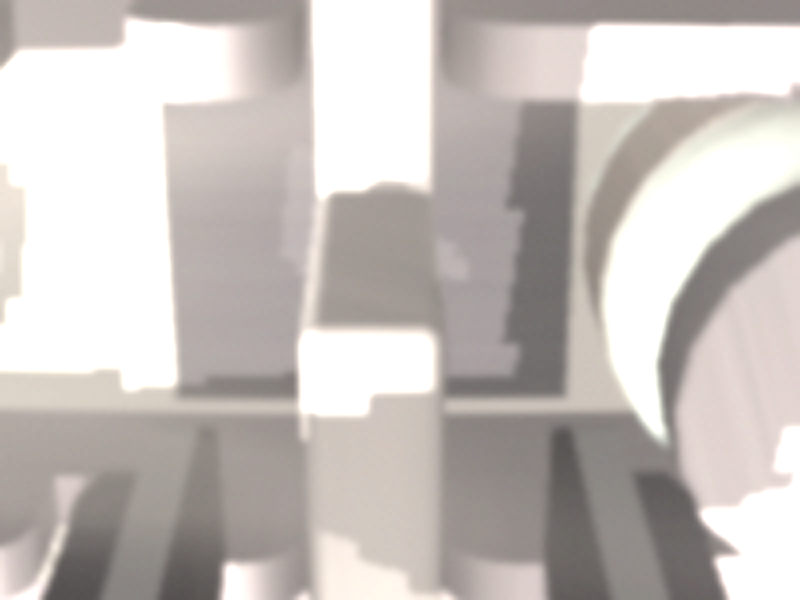

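```bash
python3 - <<'E'
from h import *
def tri(a,ua,b,ub):
    o1,d1=ray(a,ua);o2,d2=ray(b,ub);t=np.linalg.lstsq(np.c_[d1,-d2],o2-o1,rcond=None)[0]
    return o1+t[0]*d1,o2+t[1]*d2
w=dict(np.load("wrist2.npz"));s=dict(np.load("side2.npz"));s["fish"]=False
for u in((328,212.5),(325,213.5),(322.7,214.5)): print(tri(w,(316.2,307.5),s,u))
w=dict(np.load("wrist3.npz"));s=dict(np.load("side3.npz"));s["fish"]=False
for u in((330.5,236),(333,234)): print(tri(w,(361,307.5),s,u))
print("s3 pred for (.545,-.02,z)",[ (z,proj(s,[.545,-.02,z]).round(1)) for z in(.066,.1,.11)])
E
```

```text
(array([0.55041987, 0.00584799, 0.1678471 ]), array([ 0.55479952, -0.00059092,  0.16594172]))
(array([0.54834115, 0.00558988, 0.16394128]), array([0.54942127, 0.00402031, 0.16347015]))
(array([0.5464995 , 0.0053612 , 0.16048089]), array([0.54510663, 0.00736791, 0.16108958]))
(array([ 0.55144036, -0.01360597,  0.1072946 ]), array([ 0.5517117 , -0.01397353,  0.10722858]))
(array([ 0.55415454, -0.01254482,  0.11254162]), array([ 0.55730052, -0.01684341,  0.1117836 ]))
s3 pred for (.545,-.02,z) [(0.066, array([329.9, 252.1])), (0.1, array([330.3, 240.5])), (0.11, array([330.5, 237.1]))]
```

Triangulation confirms the tips are ~25 mm above the reported TCP. I'll go down to TCP z = 0.061 (tips ≈ 0.086) and grip.

```bash
python3 - <<'E'
from workcell import bot, hand, kinematics, get_obs, vision
from h import *
yaw=.118;q=quat(yaw,-1)
b=np.array([.5420,.0056])
bot.servo_line([*b,.061],q,.06)
o=get_obs();print(o["time_s"],o["position"].round(4),o["wrist_force"].round(2))
hand.move_gripper(0.0,45)
o=get_obs();print(o["time_s"],o["gripper_width"],o["position"].round(4),o["wrist_force"].round(2))
if o["gripper_width"]>.01:
    bot.servo_line([*b,.098],q,.06); bot.dwell(.1)
    o=get_obs();print(o["time_s"],o["gripper_width"],o["position"].round(4),o["wrist_force"].round(2))
for n in("wrist","side"):
    c=vision.read_camera(n); np.savez(n+"4.npz",fish=n=="wrist",**c)
f=np.load("side4.npz")["frame"][:,:,::-1][180:330,240:440]; a=cv2.convertScaleAbs(cv2.resize(f,(800,600),interpolation=cv2.INTER_CUBIC),alpha=1.4,beta=15); cv2.imwrite("pics/s4z.png",a)
f=np.load("wrist4.npz")["frame"][:,:,::-1][130:370,160:480]; cv2.imwrite("pics/w4z.png",cv2.convertScaleAbs(cv2.resize(f,(800,600),interpolation=cv2.INTER_CUBIC),alpha=1.3,beta=15))
E
```

```text
7.7583 [0.5417 0.0056 0.0606] [ 0.19  0.17 -0.19]
8.075 0.013360431792238418 [0.5423 0.0056 0.0612] [ 0.88 -0.01  0.26]
8.9417 0.013379245625522848 [0.5417 0.0056 0.0977] [ 0.09  0.69 -1.65]
```

View pics/s4z.png

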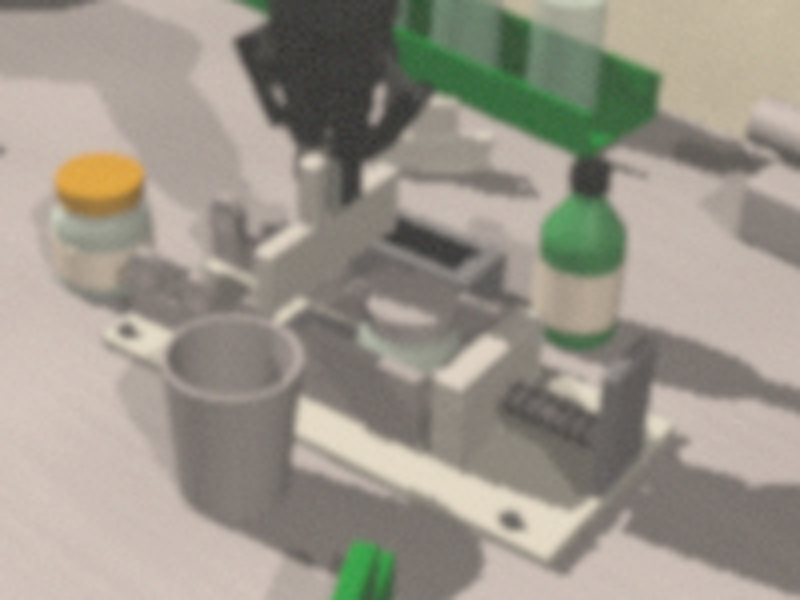

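View pics/w4z.png

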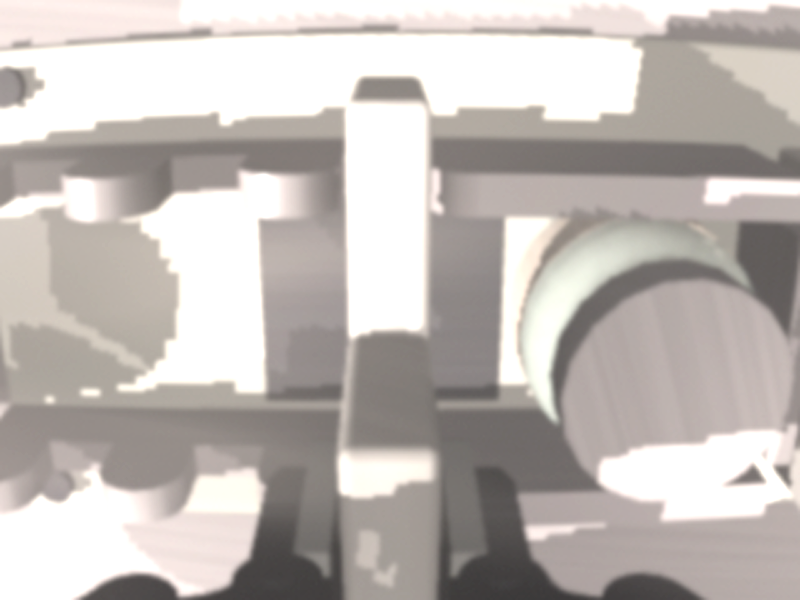

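The bar is lifted level in the jaws (width 13.4 mm, 1.65 N of weight). Now moving one notch along and lowering it.

```bash
python3 - <<'E'
from workcell import bot, hand, kinematics, get_obs, vision
from h import *
q=quat(.118,-1); yaw=.119
b=np.array([.5420,.0056]); t=b+.044*np.array([-np.sin(yaw),np.cos(yaw)])-.004*np.array([np.cos(yaw),np.sin(yaw)])
print(t)
bot.servo_line([*t,.098],q,.06); bot.dwell(.1)
for z in(.080,.070,.065,.0615):
    bot.servo_line([*t,z],q,.04)
    o=get_obs();print(o["time_s"],o["gripper_width"].round(4),o["position"].round(4),o["wrist_force"].round(2))
    if abs(o["wrist_force"]).max()>8: print("STOP");break
for n in("wrist","side"):
    c=vision.read_camera(n); np.savez(n+"5.npz",fish=n=="wrist",**c)
f=np.load("side5.npz")["frame"][:,:,::-1][180:330,240:440]; a=cv2.convertScaleAbs(cv2.resize(f,(800,600),interpolation=cv2.INTER_CUBIC),alpha=1.4,beta=15); cv2.imwrite("pics/s5z.png",a)
f=np.load("wrist5.npz")["frame"][:,:,::-1][130:370,160:480]; cv2.imwrite("pics/w5z.png",cv2.convertScaleAbs(cv2.resize(f,(800,600),interpolation=cv2.INTER_CUBIC),alpha=1.3,beta=15))
E
```

```text
[0.53280464 0.04881395]Traceback (most recent call last):
  File "<stdin>", line 9, in <module>
AttributeError: 'float' object has no attribute 'round'
```

```bash
python3 - <<'E'
from workcell import bot, hand, kinematics, get_obs, vision
from h import *
q=quat(.118,-1)
t=np.array([0.53280464,0.04881395])
o=get_obs();print(o["time_s"],o["position"].round(4),o["wrist_force"].round(2))
for z in(.070,.065,.0615):
    bot.servo_line([*t,z],q,.04)
    o=get_obs();print(o["time_s"],round(o["gripper_width"],4),o["position"].round(4),o["wrist_force"].round(2))
    if abs(o["wrist_force"]).max()>8: print("STOP");break
for n in("wrist","side"):
    c=vision.read_camera(n); np.savez(n+"5.npz",fish=n=="wrist",**c)
f=np.load("side5.npz")["frame"][:,:,::-1][180:330,240:440]; a=cv2.convertScaleAbs(cv2.resize(f,(800,600),interpolation=cv2.INTER_CUBIC),alpha=1.4,beta=15); cv2.imwrite("pics/s5z.png",a)
f=np.load("wrist5.npz")["frame"][:,:,::-1][130:370,160:480]; cv2.imwrite("pics/w5z.png",cv2.convertScaleAbs(cv2.resize(f,(800,600),interpolation=cv2.INTER_CUBIC),alpha=1.3,beta=15))
E
```

```text
10.625 [0.5327 0.0488 0.0798] [-0.15 -0.78 -2.61]
11.025 0.0136 [0.5326 0.0488 0.0697] [ 0.08  0.37 -2.37]
11.3 0.0131 [0.5326 0.0488 0.0648] [-1.31 -0.71 -2.86]
11.55 0.0136 [0.5328 0.0488 0.0614] [ 0.5   0.27 -3.16]
```

View pics/s5z.png

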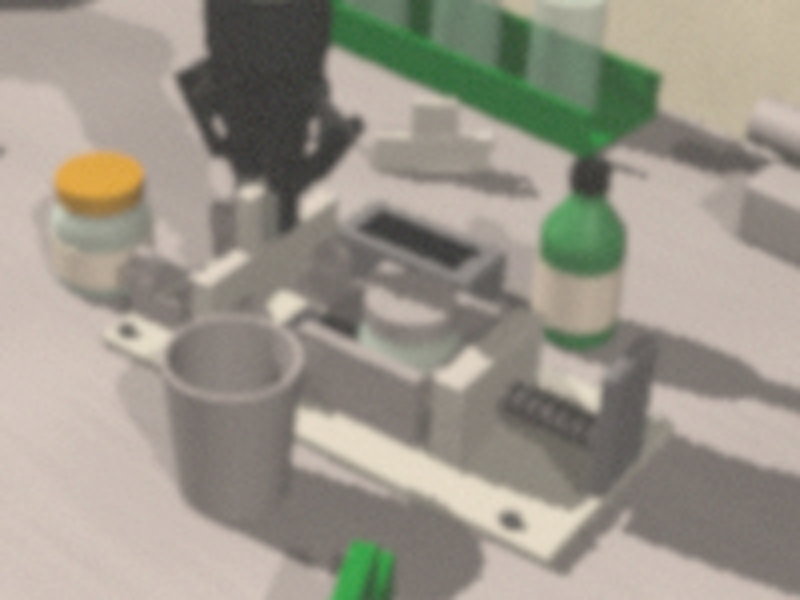

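View pics/w5z.png

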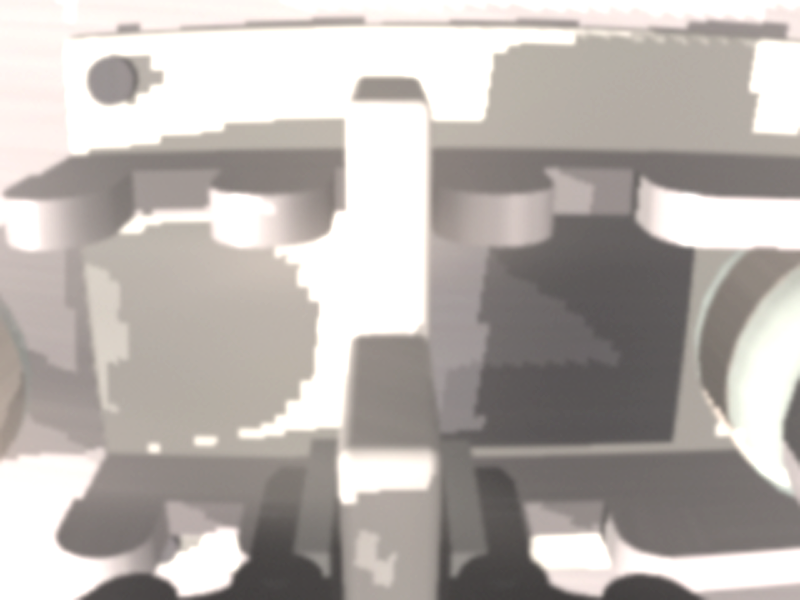

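The wrist view shows the bar between the notch posts of the middle pair. Releasing and checking.

```bash
python3 - <<'E'
from workcell import bot, hand, kinematics, get_obs, vision
from h import *
q=quat(.118,-1)
t=np.array([0.53280464,0.04881395])
hand.move_gripper(.034,40)
o=get_obs();print(o["time_s"],o["position"].round(4),o["wrist_force"].round(2))
bot.servo_line([*t,.20],q,.2); bot.dwell(.15)
for n in("wrist","side"):
    c=vision.read_camera(n); np.savez(n+"6.npz",fish=n=="wrist",**c)
f=np.load("side6.npz")["frame"][:,:,::-1][180:330,240:440]; a=cv2.convertScaleAbs(cv2.resize(f,(800,600),interpolation=cv2.INTER_CUBIC),alpha=1.4,beta=15); cv2.imwrite("pics/s6z.png",a)
f=np.load("wrist6.npz")["frame"][:,:,::-1][130:330,180:447]; cv2.imwrite("pics/w6z.png",cv2.convertScaleAbs(cv2.resize(f,(800,600),interpolation=cv2.INTER_CUBIC),alpha=1.1,beta=15))
E
```

```text
11.9833 [0.533  0.0489 0.0617] [ 0.59 -0.44 -0.04]
```

View pics/s6z.png

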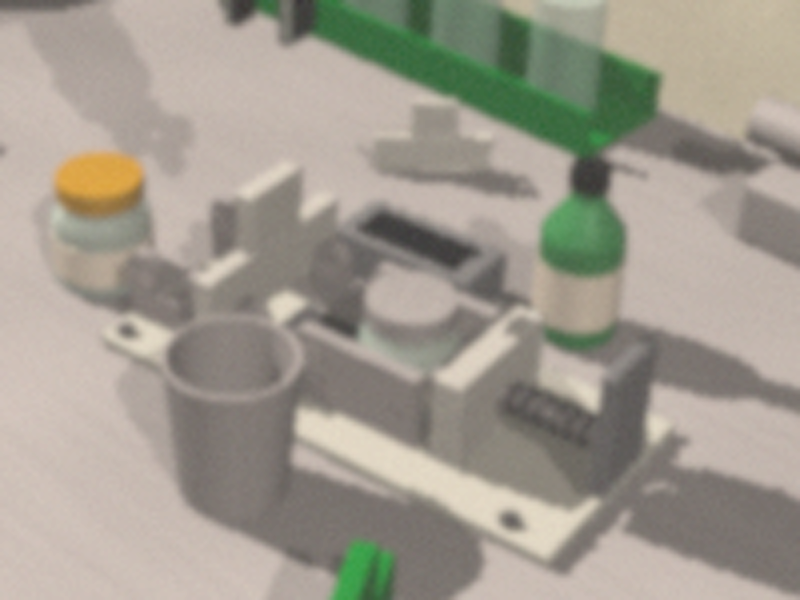

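View pics/w6z.png

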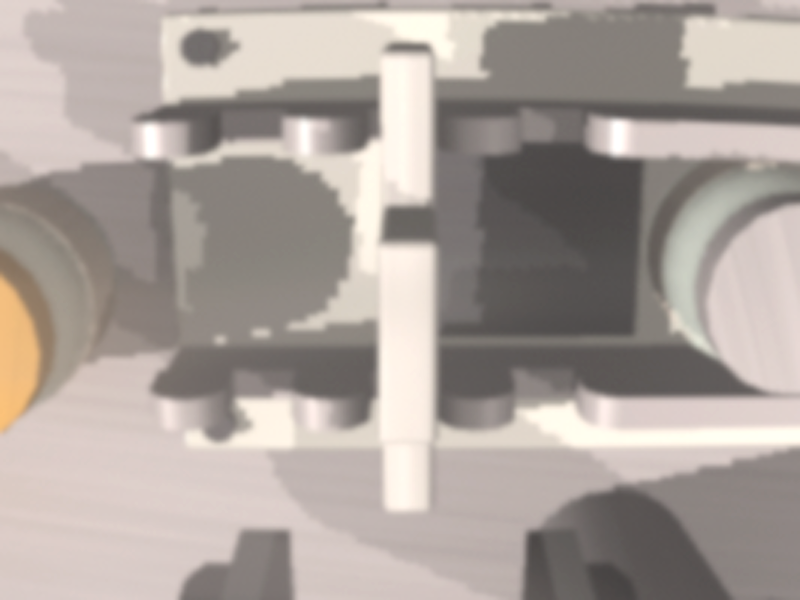

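The bar sits square in the middle notches, with its tab top at side ≈(307,226) and the same height over the rails as before. Next I'll go behind the paddle with closed fingers, turned 90°.

```bash
python3 - <<'E'
from workcell import bot, hand, kinematics, get_obs, vision
from h import *
s=dict(np.load("side6.npz"));s["fish"]=False
print("tab top pred",[proj(s,[.5328,.0488,z]).round(1) for z in(.11,.12,.13)])
yaw=.119; fy=np.array([-np.sin(yaw),np.cos(yaw)]); O=np.array([.5401,-.0168])
p=O-.245*fy; print(p)
q0=quat(.118,-1)
c=[quat(yaw+a) for a in(np.pi/2,-np.pi/2)]
J=[kinematics.solve_ik([*p,.20],q) for q in c]; j0=np.array(get_obs()["joint_pos"])
for j in J: print(None if j is None else np.round(j,2))
i=int(np.argmin([9 if j is None else abs(np.array(j)-j0).max() for j in J]));q=c[i];np.save("qp.npy",q)
hand.move_gripper(0.0,40)
bot.reach([*p,.20],q)
bot.servo_line([*p,.06],q,.2); bot.dwell(.1)
o=get_obs();print(i,o["time_s"],o["position"].round(4),o["wrist_force"].round(2))
for n in("wrist","side"):
    c=vision.read_camera(n); np.savez(n+"7.npz",fish=n=="wrist",**c); cv2.imwrite(f"pics/{n}7.png",c["frame"][:,:,::-1])
f=np.load("side7.npz")["frame"][:,:,::-1][180:330,270:470]; a=cv2.convertScaleAbs(cv2.resize(f,(800,600),interpolation=cv2.INTER_CUBIC),alpha=1.4,beta=15); cv2.imwrite("pics/s7z.png",a)
E
```

```text
tab top pred [array([306.7, 228.1]), array([306.7, 224.7]), array([306.7, 221.2])]
[ 0.56918624 -0.26006732]
[-0.43  0.36  1.64 -0.    1.14  2.59]
[-0.43  0.36  1.64 -0.    1.14 -0.55]
0 15.6333 [ 0.5704 -0.2604  0.0616] [-0.25 -0.04 -0.15]
```

View pics/s7z.png

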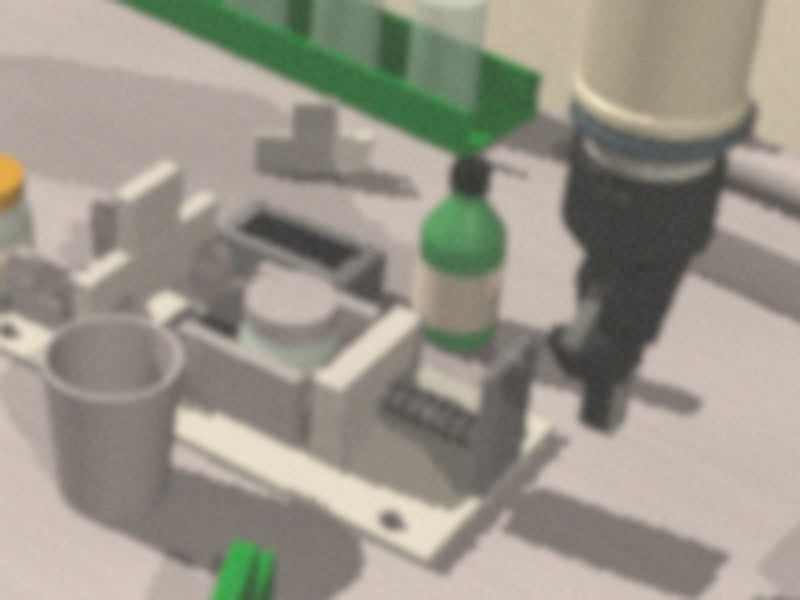

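View pics/wrist7.png

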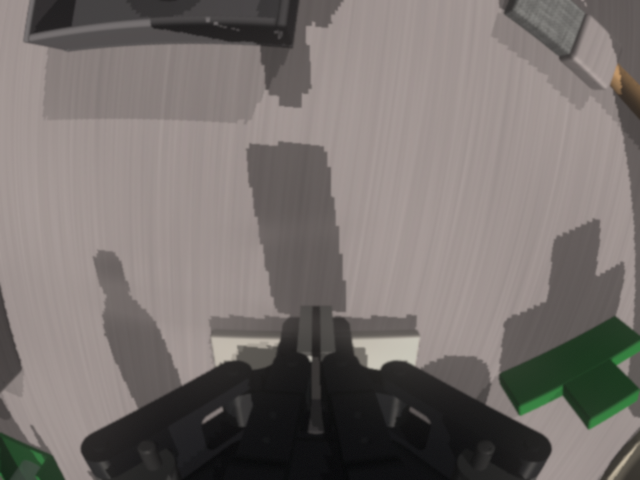

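```bash
python3 - <<'E'
from workcell import bot, hand, kinematics, get_obs, vision
from h import *
s=dict(np.load("side7.npz"));s["fish"]=False
print("tip pred",[proj(s,[.5704,-.2604,z]).round(1) for z in(.08,.087,.095)],"seen 420,286")
yaw=.119; fy=np.array([-np.sin(yaw),np.cos(yaw)]); O=np.array([.5401,-.0168]);q=np.load("qp.npy")
g=lambda y,z:[*(O+y*fy),z]
bot.servo_line(g(-.245,.035),q,.15)
bot.servo_line(g(-.209,.035),q,.06)
def st():
    o=get_obs();d=o["position"][:2]-O;f=o["wrist_force"];print(round(o["time_s"],2),"y",round(float(d@fy),4),"F.fy",round(float(f[:2]@fy),1),f.round(1)); return -float(f[:2]@fy)
st()
for y in(-.203,-.19,-.175,-.16,-.145):
    bot.servo_line(g(y,.035),q,.04); F=st()
    if F>25: break
c=vision.read_camera("side"); np.savez("side8.npz",**c)
f=c["frame"][:,:,::-1][180:330,270:470]; cv2.imwrite("pics/s8z.png",cv2.convertScaleAbs(cv2.resize(f,(800,600),interpolation=cv2.INTER_CUBIC),alpha=1.4,beta=15))
E
```

```text
tip pred [array([419.6, 287.6]), array([420. , 285.1]), array([420.6, 282.2])] seen 420,286
16.8 y -0.2089 F.fy -0.6 [-0.2 -0.6 -0.4]
17.1 y -0.2034 F.fy -4.5 [ 0.8 -4.5  0. ]
17.57 y -0.1905 F.fy -6.2 [ 0.8 -6.2 -0.2]
18.1 y -0.1757 F.fy -6.6 [ 0.3 -6.6  0.2]
18.62 y -0.1609 F.fy -8.0 [ 0.2 -8.  -0.7]
19.15 y -0.1462 F.fy -10.3 [  0.3 -10.4  -0.8]
```

View pics/s8z.png

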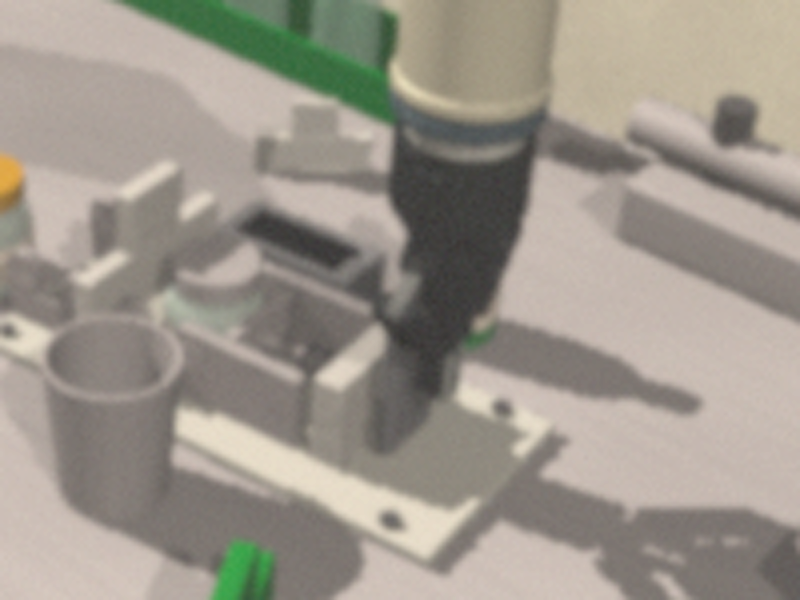

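The jar is moving upright and the force follows the spring. Continuing in small steps to the stop.

```bash
python3 - <<'E'
from workcell import bot, hand, kinematics, get_obs, vision
from h import *
yaw=.119; fy=np.array([-np.sin(yaw),np.cos(yaw)]); O=np.array([.5401,-.0168]);q=np.load("qp.npy")
g=lambda y,z:[*(O+y*fy),z]
def st():
    o=get_obs();d=o["position"][:2]-O;f=o["wrist_force"];print(round(o["time_s"],2),"y",round(float(d@fy),4),"F",round(-float(f[:2]@fy),1),f.round(1)); return -float(f[:2]@fy)
y=-.145
while y<-.124:
    y+=.002; bot.servo_line(g(y,.035),q,.03); F=st()
    if F>17: break
bot.dwell(.2); st()
for n in("top","side"):
    c=vision.read_camera(n); np.savez(n+"9.npz",**c)
    x0,y0=(270,180) if n=="side" else (240,170)
    f=c["frame"][:,:,::-1][y0:y0+150,x0:x0+200]; cv2.imwrite(f"pics/{n}9z.png",cv2.convertScaleAbs(cv2.resize(f,(800,600),interpolation=cv2.INTER_CUBIC),alpha=1.4,beta=15))
E
```

```text
19.45 y -0.1443 F 9.9 [  0.4 -10.   -1. ]
19.7 y -0.1424 F 11.2 [  1.2 -11.1  -1. ]
19.95 y -0.1405 F 11.0 [  0.  -11.1  -1.2]
20.2 y -0.1385 F 11.6 [  0.1 -11.7  -1.4]
20.45 y -0.1379 F 19.1 [  0.5 -19.1  -1.7]
20.65 y -0.1379 F 18.9 [ -0.2 -19.1  -2.7]
```

View pics/side9z.png

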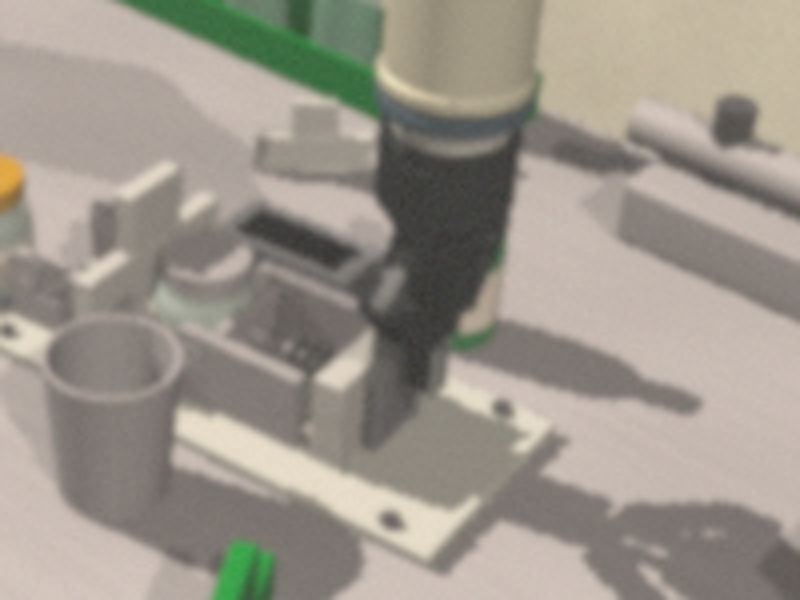

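View pics/top9z.png

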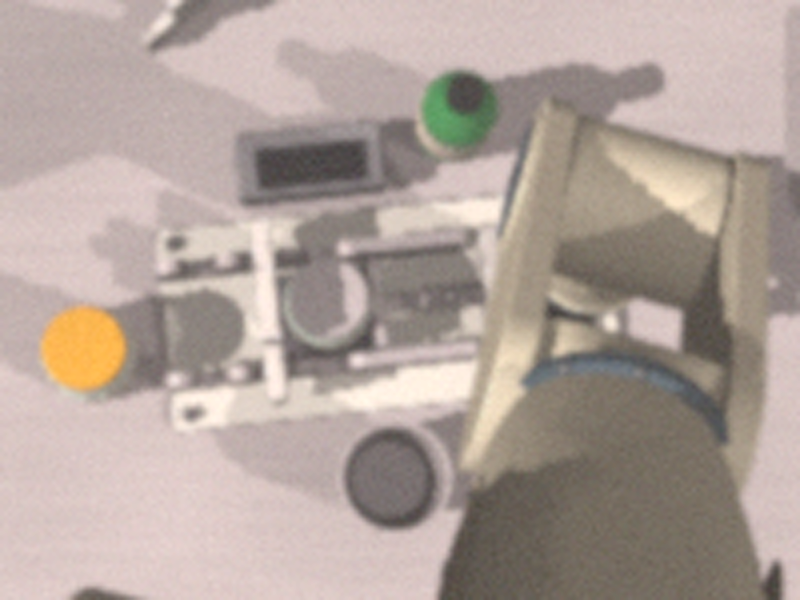

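The force jumped from 11.6 to 19 N at −0.138, so the plunger is at its stop. The jar is upright on the plate. Now retracting.

```bash
python3 - <<'E'
from workcell import bot, hand, kinematics, get_obs, vision
from h import *
yaw=.119; fy=np.array([-np.sin(yaw),np.cos(yaw)]); O=np.array([.5401,-.0168]);q=np.load("qp.npy")
g=lambda y,z:[*(O+y*fy),z]
bot.servo_line(g(-.25,.035),q,.06)
bot.servo_line(g(-.25,.22),q,.2)
bot.reach([.40,-.30,.30],q)
bot.dwell(.4)
o=get_obs();print(o["time_s"],o["wrist_force"].round(2))
for n in("top","side"):
    c=vision.read_camera(n); np.savez(n+"10.npz",**c)
    x0,y0=(240,180) if n=="side" else (240,170)
    f=c["frame"][:,:,::-1][y0:y0+150,x0:x0+200]; cv2.imwrite(f"pics/{n}10z.png",cv2.convertScaleAbs(cv2.resize(f,(800,600),interpolation=cv2.INTER_CUBIC),alpha=1.4,beta=15))
E
```

```text
25.075 [-0.18  0.19  0.23]
```

View pics/side10z.png

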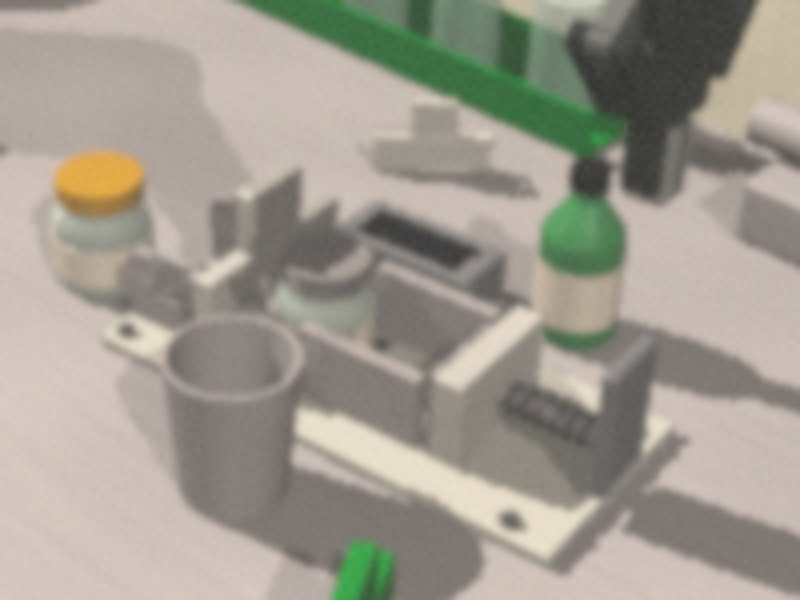

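View pics/top10z.png

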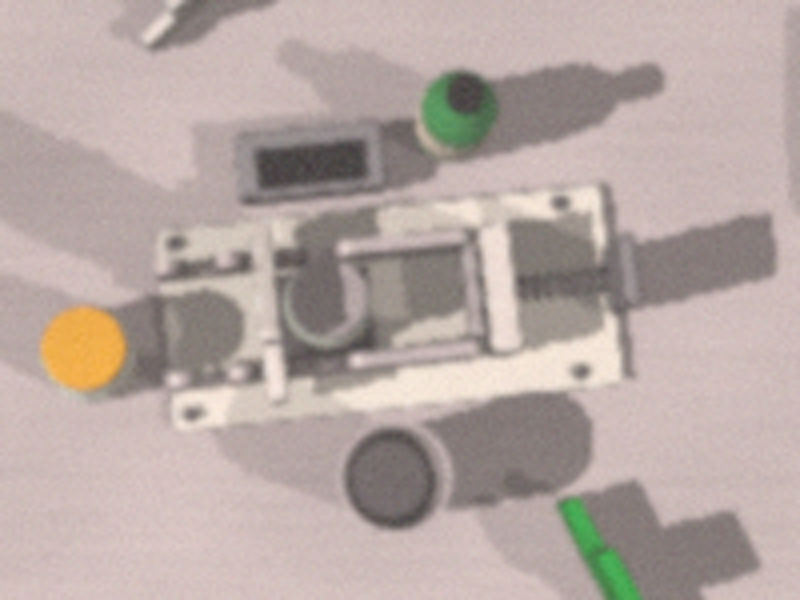

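The plunger is fully back out, the jar is upright on the plate, the bar is seated, and the bystanders are where they were. A quick numeric check, then I'll hand in.

```bash
python3 - <<'E'
from workcell import hand_in
from h import *
t=dict(np.load("top10.npz"));t0=dict(np.load("top0.npz"))
yaw=.119;R=np.array([[np.cos(yaw),np.sin(yaw)],[-np.sin(yaw),np.cos(yaw)]]);O=np.array([.5401,-.0168])
p=lambda u,v,z:(R@(onz(t,(240+u/4,170+v/4),z)[:2]-O)*1000).round(1)
print("jar",p(327,305,.075),"paddle",p(626,270,.104),"bar",(p(263,222,.078)+p(279,395,.078))/2)
for n,lo,hi in(("orange",(8,120,120),(28,255,255)),("green",(45,100,50),(80,255,255))):
    for c in(t0,t):
        m=cv2.inRange(cv2.cvtColor(c["frame"][170:330,240:420],cv2.COLOR_RGB2HSV),lo,hi); print(n,(np.argwhere(m).mean(0)).round(2))
hand_in()
E
```

```text
jar [-0.2 24.5] paddle [  -0.6 -184.6] bar [ 1.5 64.2]
orange [86.56 20.47]
orange [86.56 20.45]
green [113.22 140.94]
green [116.78 142.37]
the job is handed in; nothing more can be done
```

I lifted the stop bar out and set it one notch along, in the middle pair of notches. I then pushed the plunger to its stop, let it spring back out, and handed the job in at about 25 s of the 53 s.

**First grasp missed:** the gripper closed just above the grip tab and moved nothing. The cameras showed the fingertips about 42 mm higher than the stated tool frame puts them. I lowered the tool to match, and the second grasp held.

**Last checks:**
- **Stop bar:** it sits square between the middle notch posts, measured at feeder y ≈ 64 mm (target 66). In the side view its tab top is within about 1 px of the height for a fully seated bar.
- **Plunger stop:** the push force followed the spring to 11.6 N, then jumped to 19 N at about 70 mm of travel.
- **Plunger return:** in the top view the paddle is back at its starting pixel. That point computes to y ≈ −185 mm, not the −190 mm expected for the middle of the paddle, and it was off by the same amount before the push.
- **Jar:** it stands upright on the weigh plate at y ≈ 24.5 mm (expected about 22).
- **Other ware:** the squat jar's colour centroid is unchanged, and the bottle and beaker look unmoved. I did not check the brush or the funnel in the final pictures.
- **Check that disagreed:** the combined green centroid shifted about 3.6 px. That mask also takes in the loose green bar, whose lighting changed with the arm's shadow. I put it down to that but did not check it separately.

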